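# Set the stock tags of the connector bins

### The arm

A 6-joint arm with a two-finger parallel gripper is mounted at the origin on a cart in front of the work surface, level with it; the furniture and walls round the work are solid. World frame = base frame: x ahead of the robot, y to its left, z up, the work surface at z = 0. Lengths are in mm, angles in rad, forces in N, time in s.
With the tool pointing down it reaches from about 375 to 975 mm from the base axis. Payload 3.8 kg.
Tool frame: the origin (TCP) lies between the finger pads; the fingertips stand tip_reach ahead of it and the grasp point (between the pads) lies 11 mm behind it (tip_reach is the distance from the TCP to the fingertips, in mm); z points along the fingers, y is the line along which they close (so a half turn about z gives the same grasp; the last joint's range is limited). The gripper opens to 85 mm and grips with 20 to 120 N. Pads are 22 mm wide; open, the fingers measure 114 mm over their backs; the gripper's body (76 mm by 85 mm) begins 54 mm behind the grasp point. The pads swing forward as they close: fully open they stand 13 mm farther back than shut.
Start: joints at [-1.142, 0.264, 1.604, -0, 1.274, -0.037], TCP at [303.162, -603.084, 239.28] pointing down, gripper open.
Joint ranges: [-2.63, 2.63], [-0.94, 2.18], [0.31, 2.57], [-1.31, 4.45], [0, 2.66], [-2.55, 2.55]. Speed limits (rad/s): [2.57, 2.57, 3.14, 3.14, 3.14, 3.14].

### API

Orientations are given as a unit quaternion [w, x, y, z].
In Python, from bench import read_state, camera, calibration, finish_job, boxes_of, mark_of, tip_reach gives the robot as it stands. The module is installed in compiled form; this text tells all that it offers.
- The arm moves only by the tool carry_out, never from a script. Its argument "motion" is one flat list of numbers, 4 for each row, row after row: the shift along the tool's x, y, z normalised to -1 to 1, where 1 is 0.03 m, then the turn about the tool's z normalised to -1 to 1, where 1 is 0.1 rad. In form: [dx, dy, dz, spin, dx, dy, dz, spin, ...]. A call has exactly 10 rows; each row shifts and turns the commanded pose from where the row before left it, along the tool's axes as they then stand; what a row does not reach is not made up. A row lasts 1/8 s, in which the tool goes at most 62.5 mm and 10.7 degrees, less where a joint would pass 70% of its speed; a pose out of reach is approached as far as the arm can. A call with a number of a shift or a turn outside -1 to 1 is refused whole. A call with a gripper value outside its range is refused whole. "fingers" is the closure, from -1 (fully open) to 1 (shut), set as the call begins (left out, the last holds). The fingers move at their own pace and stop on an object; "grip_force" is the grip in N (left out, the last holds). Time passes only in rows, so rows that do not move let the fingers close, or fill a call up. It gives the time, the measured TCP pose, the force, the opening and the grip force at its end, in the units of the state.
- read_state(): the state, without advancing time (a new reading comes with each control period).
- camera(name): name is "scene" or "top" or "wrist"; returns (picture, depth): 400x640x3 uint8, blue, green, red; 400x640 float32, mm along the optical axis (not along the pixel's ray), 0 where there is no reading.
- calibration(name): a dict with "vfov" (degrees; the focal length in pixels is half the picture's height over the tangent of half this angle, whatever the lens; pixels are square), "cx", "cy" (the principal point, pixels), "distortion" ([k1, k2, p1, p2, k3] as OpenCV has them; the pictures are not rectified), "cam_to_world" (4x4, takes a point from camera to world coordinates). Camera axes: x right, y down, z forward; pixel columns grow to the right and rows downward; lengths in mm; the calibration is good to about 2 mm. A picture is of the moment at which its call begins: read the wrist's pose just before it. calibration takes no time and is no camera call; for the wrist camera it gives the pose at the moment of the call.
- finish_job(): hands the job in; it is judged then, once.
Trained networks look in the newest picture that a camera, given by its name, has taken for a name from the list of things; names that differ only in an ending like _2 or _b are one class to them, and where a whole thing is asked for, a point or a joint stands for the part that bears it (a point fixed in the world has none). Each returns a list of dicts, best first, with "p" (0 to 1); they miss things now and then, are a little off and sometimes report something else, mostly with a low value. They report only what shows in the picture. A call takes as long as a camera call.
- boxes_of(name, camera): "uv" ([column, row] in pixels, amid what is visible of it).
- mark_of(name, camera): "uv" ([column, row] in pixels: a listed point, or the origin of a listed thing).
The state is a dict: "time_s": time; "q": joint angles; "joint_velocities": joint speeds; "tau": joint torques, N m; "ee_pos": TCP position; "ee_rot": TCP orientation; "wrist_force": force on the tool from outside, world axes, zero at the start; "moment": the same for the moment, N m; "width": opening from 0.0 (shut) to 1.0 (fully open); "grip_force": force on a finger pad.
Only numpy, scipy, OpenCV 4.12 (cv2) and the standard library are available. Lean on these libraries where they do the work, as an engineer would, in place of code of your own. Each camera call takes 0.05 s, during which the arm holds its last target. There are 200 camera calls.

### The job

Each of the four bins on the board has a hinged tag in front of it; a bin is full when a connector lies in both of its lanes. With a fingertip, gently push the tags over so that every full bin's tag leans back toward its bin with the round disc facing up, and the tag of any bin that is not full leans forward with the straight bar facing up. Only push, pinch nothing, and leave the connectors and everything else where they are.

Things in the scene. Friction and masses are not known exactly. Their poses are not given: they have to be found in the camera images.
- stand_1: small aluminium stand, 68 mm wide, of one hinged tag, fixed on an 8 mm board with four bays 85 mm apart; its bay's bin is centred 100 mm straight behind it. Which bay varies; all turned alike, up to 0.2 rad. Origin under its centre, 8 mm above the bench; x points to its bin, away from the robot; y along the hinge pin, 56 mm above the origin. Uprights end 6 mm above the pin.
- tag_1 (a joint): lean of stand_1's tag, a free-swinging light plate 44 mm wide, 3 thick, reaching 51 from the pin. 0 = upright; +0.65 rad = resting back toward the bin, round disc face up; -0.65 = resting forward toward the robot, straight bar face up. At rest the top edge is 31 mm to that side of the pin and 41 above it. Pushed from its overhanging side past upright it falls to the other rest.
- stand_2: small aluminium stand, 68 mm wide, of one hinged tag, fixed on an 8 mm board with four bays 85 mm apart; its bay's bin is centred 100 mm straight behind it. Which bay varies; all turned alike, up to 0.2 rad. Origin under its centre, 8 mm above the bench; x points to its bin, away from the robot; y along the hinge pin, 56 mm above the origin. Uprights end 6 mm above the pin.
- tag_2 (a joint): lean of stand_2's tag, a free-swinging light plate 44 mm wide, 3 thick, reaching 51 from the pin. 0 = upright; +0.65 rad = resting back toward the bin, round disc face up; -0.65 = resting forward toward the robot, straight bar face up. At rest the top edge is 31 mm to that side of the pin and 41 above it. Pushed from its overhanging side past upright it falls to the other rest.
- stand_3: small aluminium stand, 68 mm wide, of one hinged tag, fixed on an 8 mm board with four bays 85 mm apart; its bay's bin is centred 100 mm straight behind it. Which bay varies; all turned alike, up to 0.2 rad. Origin under its centre, 8 mm above the bench; x points to its bin, away from the robot; y along the hinge pin, 56 mm above the origin. Uprights end 6 mm above the pin.
- tag_3 (a joint): lean of stand_3's tag, a free-swinging light plate 44 mm wide, 3 thick, reaching 51 from the pin. 0 = upright; +0.65 rad = resting back toward the bin, round disc face up; -0.65 = resting forward toward the robot, straight bar face up. At rest the top edge is 31 mm to that side of the pin and 41 above it. Pushed from its overhanging side past upright it falls to the other rest.
- stand_4: small aluminium stand, 68 mm wide, of one hinged tag, fixed on an 8 mm board with four bays 85 mm apart; its bay's bin is centred 100 mm straight behind it. Which bay varies; all turned alike, up to 0.2 rad. Origin under its centre, 8 mm above the bench; x points to its bin, away from the robot; y along the hinge pin, 56 mm above the origin. Uprights end 6 mm above the pin.
- tag_4 (a joint): lean of stand_4's tag, a free-swinging light plate 44 mm wide, 3 thick, reaching 51 from the pin. 0 = upright; +0.65 rad = resting back toward the bin, round disc face up; -0.65 = resting forward toward the robot, straight bar face up. At rest the top edge is 31 mm to that side of the pin and 41 above it. Pushed from its overhanging side past upright it falls to the other rest.
- bin_1: grey open bin 100 x 76 x 26 mm (x, y, z), wall 3 mm, fixed on the board in one of the bays (which one varies), parted by a thin wall along its local x into two lanes, centres at local y = -18 and +18 mm. Full = a connector in both lanes. Origin under its centre.
- bin_2: grey open bin 100 x 76 x 26 mm (x, y, z), wall 3 mm, fixed on the board in one of the bays (which one varies), parted by a thin wall along its local x into two lanes, centres at local y = -18 and +18 mm. Full = a connector in both lanes. Origin under its centre.
- bin_3: grey open bin 100 x 76 x 26 mm (x, y, z), wall 3 mm, fixed on the board in one of the bays (which one varies), parted by a thin wall along its local x into two lanes, centres at local y = -18 and +18 mm. Full = a connector in both lanes. Origin under its centre.
- bin_4: grey open bin 100 x 76 x 26 mm (x, y, z), wall 3 mm, fixed on the board in one of the bays (which one varies), parted by a thin wall along its local x into two lanes, centres at local y = -18 and +18 mm. Full = a connector in both lanes. Origin under its centre.
- plug_1: metal cable connector 62 x 19 x 19 mm lying loose in one lane of a bin, along the bin's x; origin under its centre
- plug_2: metal cable connector 62 x 19 x 19 mm lying loose in one lane of a bin, along the bin's x; origin under its centre
- plug_3: metal cable connector 62 x 19 x 19 mm lying loose in one lane of a bin, along the bin's x; origin under its centre
- plug_4: metal cable connector 62 x 19 x 19 mm lying loose in one lane of a bin, along the bin's x; origin under its centre
- plug_5: metal cable connector 62 x 19 x 19 mm lying loose in one lane of a bin, along the bin's x; origin under its centre
- plug_6: metal cable connector 62 x 19 x 19 mm lying loose in one lane of a bin, along the bin's x; origin under its centre
- plug_7: metal cable connector 62 x 19 x 19 mm lying loose in one lane of a bin, along the bin's x; origin under its centre
- jar: small jar of loose grey parts, 48 x 48 x 26 mm, on the left end of the board; a loose bystander, origin under its centre
- tape: roll of black tape 62 x 60 x 19 mm on the bench; a loose bystander, origin under its centre
- marker: red and white marker pen 17 x 135 x 16 mm on the bench in front of the board; a loose bystander, origin under its centre
- scissors: red-handled scissors 87 x 199 x 9 mm on the bench at the left; a loose bystander, origin under its centre
- blades: flat yellow blade box 31 x 85 x 12 mm on the bench in front of the board; a loose bystander, origin under its centre

How it is judged:
By the outcome, as a careful person would: the job done as asked, in the order asked, and still so for the second after the job is handed in, with the robot touching nothing.
It also fails if it takes over 56 s, if anything falls off the work surface, if the arm or the gripper's body presses on something with over 40 N, if the wrist force passes 120 N, or if a joint passes its speed limit or range.

## Working session

There is one attempt and no reset: what is moved stays moved. The work goes in short steps, Python scripts to look and compute and a tool call to move; the robot and the scene stay as the last step left them, time stands still between calls to the robot, and variables do not carry over. Pictures are saved under pics/ and viewed, at most 10 in all, crops included, and the job is handed in when it is done.

Besides the shell and the picture viewer there is one more tool, called after "Request:" by a JSON object that holds its "method" and its "body", one argument or row to a line. carry_out: Moves the arm, as the interface text tells. Its arguments: {"type":"object","properties":{"motion":{"type":"array","items":{"type":"number"}},"fingers":{"type":"number"},"grip_force":{"type":"number"}},"required":["motion"]}

```bash
mkdir -p pics; cat > h.py <<'E'
import numpy as np, cv2
from bench import *
def K(n):
    c=calibration(n); f=200/np.tan(np.radians(c["vfov"])/2)
    return np.array([[f,0,c["cx"]],[0,f,c["cy"]],[0,0,1]]),np.array(c["distortion"]),np.array(c["cam_to_world"])
def world(n,uv,depth=None,z=None):
    k,d,T=K(n); p=cv2.undistortPoints(np.array([[uv]],float),k,d)[0,0]; r=np.array([p[0],p[1],1])
    if z is None:
        u,v=int(round(uv[0])),int(round(uv[1])); w=depth[v-1:v+2,u-1:u+2]; s=np.median(w[w>0])
    else:
        s=(z-T[2,3])/(T[:3,:3]@r)[2]
    return T[:3,:3]@(r*s)+T[:3,3]
E
python3 - <<'E'
from h import *
p,d=camera("top"); cv2.imwrite("pics/top.png",p); np.save("topd.npy",d)
for nm in ["stand_1","bin_1","plug_1","tag_1"]:
    for b in mark_of(nm,"top"): print(nm,round(b["p"],2),np.round(b["uv"]),np.round(world("top",b["uv"],z=8)))
p,d=camera("scene"); cv2.imwrite("pics/scene.png",p)
s=read_state(); print(s["ee_pos"],s["ee_rot"],s["time_s"],tip_reach if not callable(tip_reach) else tip_reach())
E
```

```text
stand_1 0.86 [325. 195.] [532.  35.   8.]
stand_1 0.8 [357. 196.] [542. -56.   8.]
stand_1 0.68 [415. 200.] [ 550. -218.    8.]
bin_1 0.74 [328. 160.] [637.  37.   8.]
bin_1 0.7 [358. 161.] [643. -47.   8.]
bin_1 0.61 [383. 164.] [ 644. -117.    8.]
bin_1 0.55 [418. 162.] [ 660. -218.    8.]
plug_1 0.7 [364. 160.] [646. -63.   8.]
plug_1 0.66 [350. 162.] [638. -24.   8.]
plug_1 0.6 [320. 157.] [640.  62.   8.]
plug_1 0.59 [423. 165.] [ 655. -232.    8.]
plug_1 0.51 [338. 163.] [630.  10.   8.]
plug_1 0.51 [379. 163.] [ 644. -106.    8.]
plug_1 0.47 [407. 168.] [ 640. -189.    8.]Traceback (most recent call last):
  File "<stdin>", line 4, in <module>
ValueError: it knows: bin, blades, jar, marker, plug, scissors, stand, tape
```

View pics/top.png

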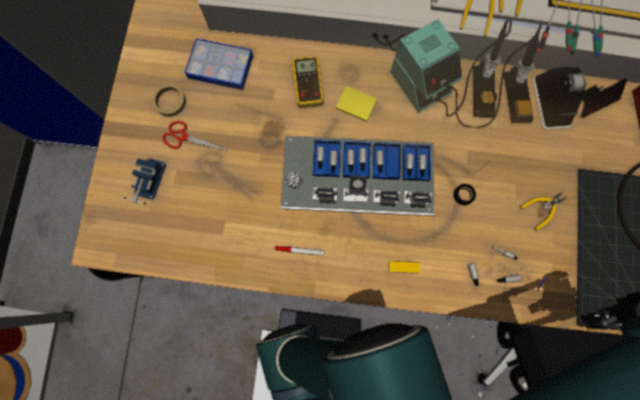

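The top view shows four blue bins at columns 327, 357, 386 and 417, row 160. The third has only one connector and the others look full. I'll zoom in to read the tags.

```bash
python3 - <<'E'
from h import *
p=cv2.imread("pics/top.png")
a=cv2.resize(p[130:220,275:440],None,fx=4.8,fy=4.8,interpolation=cv2.INTER_CUBIC); cv2.imwrite("pics/topc.png",a)
p,d=camera("scene"); cv2.imwrite("pics/scene.png",p)
for b in boxes_of("stand_1","scene"): print(round(b["p"],2),b["uv"])
s=read_state(); print(s["ee_pos"],s["ee_rot"],s["time_s"],tip_reach if not callable(tip_reach) else tip_reach())
k,D,T=K("wrist"); print(k,T.round(2)); 
d=np.load("topd.npy")
for uv in [(285,140),(432,145),(283,208),(433,212)]: print(uv,world("top",uv,z=8).round())
E
```

```text
0.82 [334.9, 198.5]
0.75 [326.5, 216.6]
0.69 [349.1, 187.1]
0.62 [359.3, 181.2]
[ 303.06230674 -602.88939568  238.82972809] [-3.57703363e-04  9.73003236e-01  2.30791183e-01 -6.57476288e-05] 0.3 8.0
[[285.89120777   0.         318.36435111]
 [  0.         285.89120777 201.8696969 ]
 [  0.           0.           1.        ]] [[ 4.5000e-01 -8.6000e-01 -2.4000e-01  3.6398e+02]
 [-8.9000e-01 -4.3000e-01 -1.2000e-01 -5.7298e+02]
 [ 0.0000e+00  2.7000e-01 -9.6000e-01  3.7349e+02]
 [ 0.0000e+00  0.0000e+00  0.0000e+00  1.0000e+00]]
(285, 140) [680. 169.   8.]
(432, 145) [ 718. -254.    8.]
(283, 208) [481. 146.   8.]
(433, 212) [ 522. -271.    8.]
```

View pics/topc.png

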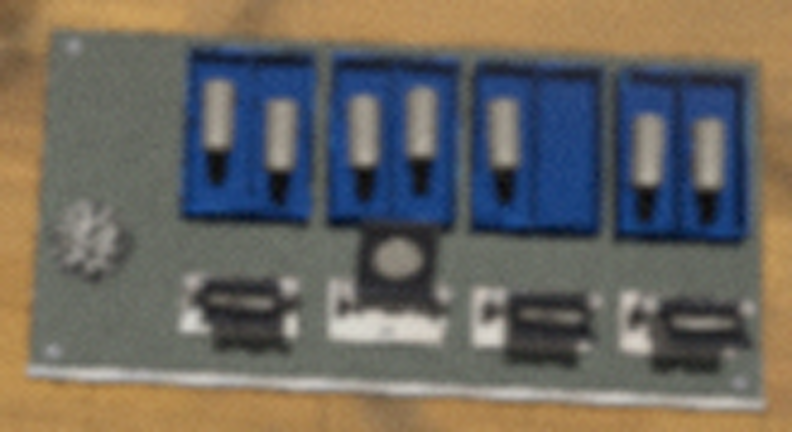

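View pics/scene.png

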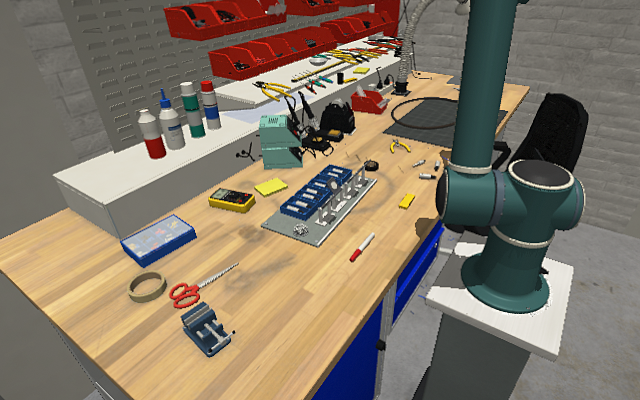

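Seven plugs sit 2, 2, 1 and 2 in the bins. From left to right, tags 1, 3 and 4 show the bar (forward) and tag 2 shows the disc (back). Only the leftmost and rightmost tags need pushing back. I'll move over the board and look from close by.

Request:
{"method": "carry_out", "body": {
  "motion": [0,0,-0.3,0.94,0,0,-0.3,0.94,0,0,-0.3,0.94,0,0,-0.3,0.94,0.5,-1,0,0,0.5,-1,0,0,0.5,-1,0,0,0.5,-1,0,0,0.5,-1,0,0,0.5,-1,0,0],
  "fingers": 1,
  "grip_force": 20
}}

```text
time_s: 1.55
ee_pos: [376.9, -414.7, 275.3]
ee_rot: [0.0, 0.999, 0.045, 0.0]
wrist_force: [0.0, 0.4, -0.6]
width: -0.002
grip_force: 0.0
```

Request:
{"method": "carry_out", "body": {
  "motion": [0.5,-1,0,0,0.5,-1,0,0,0.5,-1,0,0,0.5,-1,0,0,0.5,-1,0,0,0.5,-1,0,0,0.5,-1,0,0,0.5,-1,0,0,0.5,-1,0,0,0.5,-1,0,0]
}}

```text
time_s: 2.8
ee_pos: [499.4, -102.4, 275.4]
ee_rot: [0.0, 0.999, 0.045, 0.0]
wrist_force: [0.2, 0.2, 0.4]
width: -0.0
grip_force: 0.0
```

```bash
python3 - <<'E'
from h import *
s=read_state(); print(s["ee_pos"],s["ee_rot"],s["time_s"],s["width"],tip_reach if not callable(tip_reach) else tip_reach())
p,d=camera("wrist"); cv2.imwrite("pics/w1.png",p); np.save("w1d.npy",d)
for nm in ["stand_1","bin_1","plug_1"]:
    for b in mark_of(nm,"wrist"): print(nm,round(b["p"],2),np.round(b["uv"]),np.round(world("wrist",b["uv"],z=8)))
E
```

```text
[ 499.41888193 -102.42433117  275.41042668] [6.31346319e-05 9.98991321e-01 4.49032352e-02 1.90340700e-04] 2.8 -0.0003670644811955475 8.0
stand_1 0.88 [281. 132.] [551. -46.   8.]
stand_1 0.87 [342. 140.] [ 550. -130.    8.]
stand_1 0.83 [220. 138.] [536.  37.   8.]
stand_1 0.77 [409. 140.] [ 557. -222.    8.]
stand_1 0.61 [197.  51.] [643.  68.   8.]
bin_1 0.97 [282.  58.] [644. -43.   8.]
bin_1 0.76 [348.  57.] [ 653. -127.    8.]
bin_1 0.71 [212.  54.] [640.  47.   8.]
plug_1 0.87 [230.  64.] [631.  22.   8.]
plug_1 0.83 [201.  55.] [638.  59.   8.]
plug_1 0.74 [288.  55.] [647. -51.   8.]
plug_1 0.72 [396.  66.] [ 648. -191.    8.]
plug_1 0.67 [327.  60.] [ 646. -102.    8.]
plug_1 0.6 [426.  64.] [ 654. -230.    8.]
plug_1 0.57 [265.  63.] [636. -23.   8.]
```

View pics/w1.png

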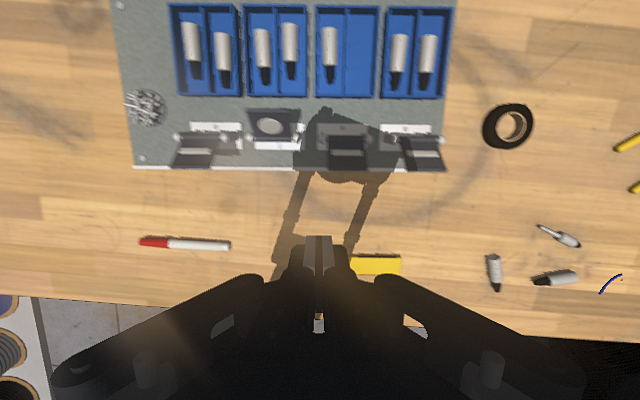

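The wrist view confirms this. Bins run left to right at columns 207, 275, 345 and 417, and the third lacks a plug. Tags 1 (195,150), 3 (347,158) and 4 (422,152) lean forward with the bar up, and tag 2 (273,125) leans back with the disc up. Next I'll check the edges of tags 1 and 4 by depth.

```bash
python3 - <<'E'
from h import *
d=np.load("w1d.npy")
for n,u0,u1 in (("t1",165,245),("t4",385,450)):
    P=np.array([world("wrist",(u,v),z=0) if 0 else world("wrist",(u,v),d) for u in range(u0,u1) for v in range(125,180) if d[v,u]>0])
    print(n)
    for a,b in((35,58),(58,72),(72,85),(85,95),(95,120)):
        q=P[(P[:,2]>a)&(P[:,2]<b)]
        if len(q): print(a,b,len(q),q.mean(0).round(),q.min(0).round(),q.max(0).round())
E
```

```text
Traceback (most recent call last):
  File "h.py", line 7, in world
    k,d,T=K(n); p=cv2.undistortPoints(np.array([[uv]],float),k,d)[0,0]; r=np.array([p[0],p[1],1])
          ~^^^
  File "h.py", line 4, in K
    c=calibration(n); f=200/np.tan(np.radians(c["vfov"])/2)
ValueError: time passes only in moves, steps and waits
```

```bash
sed -i 's/^def K/from functools import lru_cache\n@lru_cache\ndef K/' h.py; python3 - <<'E'
from h import *
d=np.load("w1d.npy"); print(read_state()["time_s"])
for n,u0,u1 in (("t1",165,245),("t4",385,450)):
    P=np.array([world("wrist",(u,v),d) for u in range(u0,u1) for v in range(125,180) if d[v,u]>0])
    print(n)
    for a,b in((35,58),(58,72),(72,85),(85,95),(95,120)):
        q=P[(P[:,2]>a)&(P[:,2]<b)]
        if len(q): print(a,b,len(q),q.mean(0).round(),q.min(0).round(),q.max(0).round())
E
```

```text
3.0
t1
35 58 64 [542.  21.  46.] [535.   6.  36.] [547.  63.  58.]
58 72 486 [539.  35.  68.] [530.   4.  59.] [547.  69.  72.]
72 85 315 [530.  35.  78.] [522.  13.  72.] [536.  58.  85.]
85 95 383 [521.  34.  90.] [515.  13.  85.] [527.  57.  95.]
95 120 409 [512.  34. 101.] [506.  12.  95.] [518.  56. 105.]
t4
35 58 55 [ 559. -205.   45.] [ 528. -265.   35.] [ 567. -188.   57.]
58 72 454 [ 559. -217.   68.] [ 551. -251.   58.] [ 567. -186.   72.]
72 85 303 [ 550. -218.   78.] [ 541. -241.   72.] [ 556. -197.   85.]
85 95 369 [ 542. -219.   90.] [ 534. -241.   85.] [ 548. -197.   95.]
95 120 428 [ 532. -220.  101.] [ 526. -242.   95.] [ 539. -198.  105.]
```

The pins are at about (539,37) and (560,-217), and both plates lean toward the robot. Next I'll go in front of tag 4 and push slowly.

Request:
{"method": "carry_out", "body": {
  "motion": [-0.17,1,0,0,-0.17,1,0,0,-0.17,1,0,0,-0.17,1,0,0,0,0,1,0,0,0,1,0,0,0,1,0,0,0,1,0,0,0,1,0,0,0,1,0]
}}

```text
time_s: 4.25
ee_pos: [488.9, -226.1, 94.5]
ee_rot: [0.0, 0.999, 0.044, -0.0]
wrist_force: [1.0, -0.3, 0.4]
width: -0.001
grip_force: 0.0
```

Request:
{"method": "carry_out", "body": {
  "motion": [0.67,0,0,0,0.33,0,0,0,0.27,0,0,0,0.27,0,0,0,0.2,0,0,0,0.2,0,0,0,0.17,0,0,0,0.13,0,0,0,0.1,0,0,0,0,0,0,0]
}}

```text
time_s: 5.5
ee_pos: [559.6, -218.6, 95.2]
ee_rot: [-0.0, 0.999, 0.045, -0.0]
wrist_force: [-0.7, -0.3, -0.5]
width: 0.001
grip_force: 0.0
```

```bash
python3 - <<'E'
from h import *
s=read_state(); print(s["ee_pos"],s["wrist_force"])
p,d=camera("wrist"); cv2.imwrite("pics/w2.png",p)
E
```

```text
[ 559.63748461 -218.55492636   95.24884951] [-0.71513535 -0.34539427 -0.46949004]
```

View pics/w2.png

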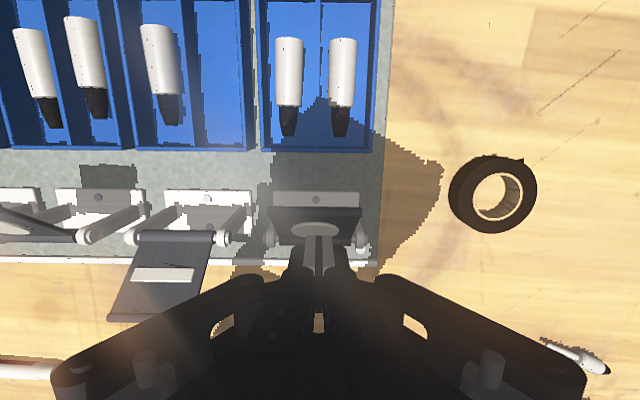

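Tag 4 now rests back with its disc up at (315,228). I'll retreat, lift and move across to tag 1.

Request:
{"method": "carry_out", "body": {
  "motion": [-0.5,0,0,0,-1,0,0,0,-0.83,0,0,0,0,0,-1,0,0,0,-1,0,0,-1,0,0,0,-1,0,0,0,-1,0,0,0,-1,0,0,0,-1,0,0]
}}

```text
time_s: 6.8
ee_pos: [475.0, -74.7, 155.1]
ee_rot: [0.0, 0.999, 0.045, -0.0]
wrist_force: [0.7, -0.6, -0.3]
width: 0.002
grip_force: 0.0
```

Request:
{"method": "carry_out", "body": {
  "motion": [0.1,-1,0,0,0,-1,0,0,0,-1,0,0,0,-0.55,0,0,0,0,0.5,0,0,0,0.5,0,0,0,0.5,0,0,0,0.5,0,0,0,0,0,0,0,0,0]
}}

```text
time_s: 8.05
ee_pos: [470.1, 30.8, 95.3]
ee_rot: [0.0, 0.999, 0.045, 0.0]
wrist_force: [-0.2, 0.3, 1.1]
width: 0.004
grip_force: 0.0
```

Request:
{"method": "carry_out", "body": {
  "motion": [0.67,0,0,0,0.33,0,0,0,0.27,0,0,0,0.27,0,0,0,0.2,0,0,0,0.2,0,0,0,0.17,0,0,0,0.13,0,0,0,0.1,0,0,0,0,0,0,0]
}}

```text
time_s: 9.3
ee_pos: [540.0, 37.2, 95.3]
ee_rot: [-0.0, 0.999, 0.045, 0.0]
wrist_force: [-0.5, -0.2, 0.1]
width: -0.002
grip_force: 0.0
```

Request:
{"method": "carry_out", "body": {
  "motion": [-0.5,0,0,0,-1,0,0,0,-0.83,0,0,0,0,0,-1,0,0,0,-1,0,0,0,-1,0,0,0.8,-1,0,0,0.8,-1,0,0,0.8,-1,0,0,0,0,0]
}}

```text
time_s: 10.55
ee_pos: [477.3, -42.0, 278.0]
ee_rot: [0.001, 0.999, 0.044, 0.003]
wrist_force: [0.2, -0.8, 0.8]
width: 0.003
grip_force: 0.0
```

```bash
python3 - <<'E'
from h import *
s=read_state(); print(s["ee_pos"],s["wrist_force"],s["time_s"])
p,d=camera("wrist"); cv2.imwrite("pics/w3.png",p)
E
```

```text
[477.30237619 -42.02312712 277.99194427] [ 0.23140709 -0.81725346  0.79309158] 10.55
```

View pics/w3.png

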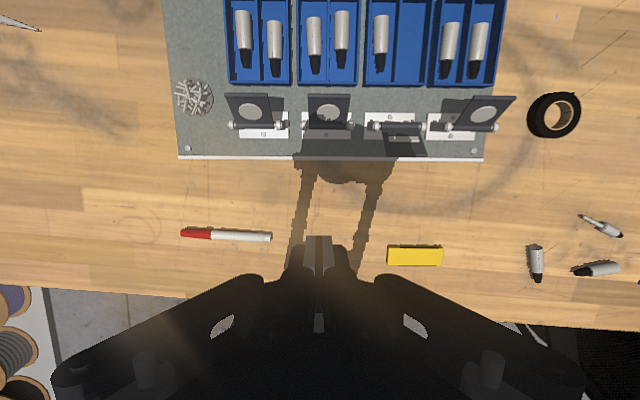

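Tags 1 (253,112), 2 (328,112) and 4 (485,113) now lean back with the disc up. Tag 3 (404,140) leans forward with the bar up in front of the bin with one connector, and nothing else has moved. I'll hand it in.

```bash
python3 -c "from bench import finish_job; print(finish_job())"
```

```text
the job is handed in; nothing more can be done
None
```

The job is handed in: the tags of the three full bins lean back with the disc up, and the third-from-left bin's tag (one connector) leans forward with the bar up. I only had to push the leftmost and rightmost tags.

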